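Re-hang a jade display tray on the adjustable hook

ROBOT

A 6-joint arm with a two-finger parallel gripper is mounted at the origin on a cart in front of the work surface, level with it; the furniture and walls round the work are solid. World frame = base frame: x ahead of the robot, y to its left, z up, the work surface at z = 0. Lengths are in m, angles in rad, forces in N, time in s.
With the tool pointing down it reaches from about 0.35 to 0.975 m from the base axis. Payload 4.9 kg.
Tool frame: the origin (TCP) lies on the front face of the gripper's body, between the roots of the fingers; the fingertips stand ctrl.tip_extent ahead of it and the grasp point (between the pads) lies 54 mm ahead of it (ctrl.tip_extent is the distance from the TCP to the fingertips, in m); z points along the fingers, y is the line along which they close (so a half turn about z gives the same grasp; the last joint's range is limited). The gripper opens to 85 mm and grips with 20 to 120 N. Pads are 22 mm wide; open, the fingers measure 114 mm over their backs; the gripper's body (76 mm by 85 mm) begins 54 mm behind the grasp point. The pads swing forward as they close: fully open they stand 13 mm farther back than shut.
Start: joints at [1.098, 0.053, 1.613, -0, 1.476, -0.119], TCP at [0.217, 0.586, 0.304] pointing down, gripper open.
Joint ranges: [-3.01, 3.01], [-1.01, 2.22], [0.06, 2.58], [-1.02, 4.17], [0.09, 2.62], [-3.14, 3.14]. Speed limits (rad/s): [2.57, 2.57, 3.14, 3.14, 3.14, 3.14].

INTERFACE

Orientations are given as a rotation vector (axis times angle).
In Python, from station import ctrl gives the robot as it stands.
- The arm moves only by the tool apply_moves, never from a script. Its argument "rows" is one flat list of numbers, 6 for each row, row after row: the shift along the tool's x, y, z normalised to -1 to 1, where 1 is 0.6 m, then the turn, a rotation vector about the tool's x, y, z normalised to -1 to 1, where 1 is 90 degrees. A call has 1 to 20 rows; each row is the pose to reach, as a shift and turn from the pose commanded when the call began, along the tool's axes at that moment; what a row does not reach only later rows make up. A row lasts 1/10 s, in which the tool goes at most 50 mm and 8.59 degrees, less where a joint would pass 70% of its speed; a pose out of reach is approached as far as the arm can. A call with a number of a shift or a turn outside -1 to 1 is refused whole. A call with a gripper value outside its range is refused whole. "grip" is the opening, from 0 (shut) to 1 (fully open), set as the call begins (left out, the last holds). The fingers move at their own pace and stop on an object; "grip_force" is the grip in N (left out, the last holds). Time passes only in rows, so rows that repeat a pose let the fingers close. It gives the time, the measured TCP pose, the force, the opening and the grip force at its end, in the units of the state.
- ctrl.get_obs(): the state, without advancing time (a new reading comes with each control period).
- ctrl.get_image(name): name is "scene" or "top"; returns (picture, depth): 420x560x3 uint8, blue, green, red; 420x560 float32, m along the optical axis (not along the pixel's ray), 0 where there is no reading.
- ctrl.camera_model(name): a dict with "mtx" (3x3 intrinsics, pixels), "k1" (the pictures are not rectified: a ray, as slopes to the right and down, at radius r is drawn at 1 + k1 r^2 times it, then the intrinsics apply), "R" (3x3) and "t" (3): a world point X has camera coordinates R X + t. Camera axes: x right, y down, z forward; pixel columns grow to the right and rows downward; lengths in m; the calibration is good to about 2 mm. A picture is of the moment at which its call begins. camera_model takes no time and is no camera call.
- ctrl.finish_job(): hands the job in; it is judged then, once.
The state is a dict: "t": time; "q": joint angles; "dq": joint speeds; "effort": joint torques, N m; "tool_pos": TCP position; "tool_rot": TCP orientation; "contact_force": force on the tool from outside, world axes, zero at the start; "wrist_torque": the same for the moment, N m; "opening": finger opening in m; "grip_force": force on a finger pad.
Only numpy, scipy, OpenCV 4.12 (cv2) and the standard library are available. Lean on these libraries where they do the work, as an engineer would, in place of code of your own. Each camera call takes 0.05 s, during which the arm holds its last target. There are 200 camera calls.

TASK

Take the wooden hanging tray, with the jade disc in it, off the black stand's hook and hang it on the white stand's hook, whose reach is set by hand and not known exactly: lay the brass bar lightly on the flat of the white arm behind its end lip, slide it gently back until you feel the stop, and let it down fully into the notch there. Keep the tray level and in the air all the way, with the disc in it; then let go, and leave the other things on the table alone.

Things in the scene. Friction and masses are not known exactly. Their poses are not given: they have to be found in the camera images.
- hanging_tray: Open wooden tray 80 x 92 x 16 mm (x, y, z), 5 mm walls and floor, hung in a brass wire frame; 0.17 to 0.35 kg. Origin: centre of its underside, z up. 6 mm wire legs at y = +-43 mm rise to a brass bar (point tray_bar); a hook arm passes under the bar between the legs, along the tray's x.
- tray_bar (a point): Middle of the axis of the tray's round brass bar, 8 mm thick, level along the tray's y, 100 mm above the tray's origin.
- tray_handle (a point): Centre of the tray's dark wooden handle, 14 (x) x 20 (y) x 46 (z) mm, straight above the bar's middle on a 6 mm stem; 153 mm above the tray's origin. Grasp here from above.
- jade_disc: Pale carved jade disc, 54 mm across, 12 mm thick, lying loose in the tray. Origin: centre of its underside.
- black_stand: Fixed black stand; the tray hangs here at the start. Base 160 x 95 x 12 mm, origin in the centre of its underside, z up. A post at x = +62 mm (front of its head at +49 mm, top at z = 206 mm) carries a hook arm, 24 mm wide, 18 mm thick, that points along the stand's -x, toward the robot.
- black_notch (a point): On the black arm, middle of the notch's floor (stand x = -27.5 mm, z = 191 mm). Arm along the stand's x: end lip -102 to -96 mm, top at z = 210; flat -96 to -33 mm at z = 200; notch 11 mm wide, -33 to -22 mm, floor at z = 191; stop wall -22 to -12 mm, top at z = 212. The bar lies in the notch at the start.
- white_stand: Fixed white stand, same sizes, origin and axes as the black one, but its arm is clamped at a reach that is not measured: lip, flat, notch and stop are all shifted together along the stand's x by -20 to +20 mm from the black stand's figures. The arm does not give when pushed; more than 20 N on it is too much.
- white_flat (a point): Point on the top of the white arm's flat (stand x = -66 mm, z = 200 mm), always between lip and notch whatever the reach. Moving along the stand's +x from here, the bar's axis is stopped by the stop wall 20 to 60 mm on. Bar axis on the flat: z = 204 mm; home in the notch: z = 195 mm.
- ink_tin: Bystander: red round tin, 60 mm across, 20 mm high.
- loupe: Bystander: small folding loupe, 24 x 36 x 16 mm.
- calculator: Bystander: pale desk calculator, 118 x 72 x 15 mm.
- tape_roll: Bystander: roll of beige tape, 99 mm across, 18 mm high.
- marker_black: Bystander: black and white marker pen, 123 mm long.
- bangle_0: Bystander: green jade bangle, 74 mm across, 9 mm thick.
There are look-alikes about, which are no part of the job. What is shaped like the hanging_tray but turquoise is not meant.

How it is judged:
By the outcome, as a careful person would: the job done as asked, in the order asked, and still so for the second after the job is handed in, with the robot touching nothing.
It also fails if it takes over 72 s, if anything falls off the work surface, if the arm or the gripper's body presses on something with over 40 N, if the wrist force passes 120 N, or if a joint passes its speed limit or range.

## Working session

There is one attempt and no reset: what is moved stays moved. The work goes in short steps, Python scripts to look and compute and a tool call to move; the robot and the scene stay as the last step left them, time stands still between calls to the robot, and variables do not carry over. Pictures are saved under pics/ and viewed, at most 10 in all, crops included, and the job is handed in when it is done.

Besides the shell and the picture viewer there is one more tool, called after "Call:" by a JSON object that holds its "fn" and its "kwargs", one argument or row to a line. apply_moves: Moves the arm, as the interface text tells. Its arguments: {"type":"object","properties":{"rows":{"type":"array","items":{"type":"number"}},"grip":{"type":"number"},"grip_force":{"type":"number"}},"required":["rows"]}

```bash
ls; mkdir -p pics
python3 - <<'E'
from station import ctrl
import cv2,numpy as np
print(ctrl.get_obs(), ctrl.tip_extent)
for n in("scene","top"):
    im,d=ctrl.get_image(n); cv2.imwrite(f"pics/{n}0.png",im); np.save(f"{n}0.npy",d)
    print(n,ctrl.camera_model(n))
E
```

```text
pics
{'t': 0.0, 'q': array([ 1.09800479e+00,  5.33643958e-02,  1.61427323e+00,  5.72134534e-06,
        1.47599892e+00, -1.18977649e-01]), 'dq': array([ 0.00035222,  0.00060948, -0.00011534,  0.00343977,  0.00057541,
       -0.00149444]), 'effort': array([-2.19145863e-03, -3.93681943e+01, -3.70172060e+01, -3.12323000e-04,
        6.98476390e-03,  2.59572055e-06]), 'tool_pos': array([0.21632023, 0.58587353, 0.3026706 ]), 'tool_rot': array([-5.52769930e-01, -3.09196733e+00,  3.06781449e-03]), 'contact_force': array([-0.65861392, -0.22657847, -0.05175809]), 'wrist_torque': array([ 0.00876154, -0.00288209,  0.02856502]), 'grip_force': 0.0, 'opening': 0.08537670558385616} 0.0726
scene {'mtx': array([[478.28271382,   0.        , 280.56445624],
       [  0.        , 478.28271382, 210.96054666],
       [  0.        ,   0.        ,   1.        ]]), 'k1': -0.1417734112278102, 'R': array([[ 0.83704047, -0.5471157 , -0.00525867],
       [-0.3250143 , -0.48946659, -0.80918982],
       [ 0.44014651,  0.67903377, -0.58752378]]), 't': array([-0.39395366,  0.35471685,  1.20477952])}
top {'mtx': array([[458.74040885,   0.        , 283.37116735],
       [  0.        , 458.74040885, 215.76385673],
       [  0.        ,   0.        ,   1.        ]]), 'k1': -0.14778544528204998, 'R': array([[-0.01530056, -0.99988128, -0.00182318],
       [-0.9809397 ,  0.01536391, -0.19370406],
       [ 0.19370908, -0.00117535, -0.98105831]]), 't': array([0.12304171, 0.55597441, 1.26722044])}
```

View pics/scene0.png

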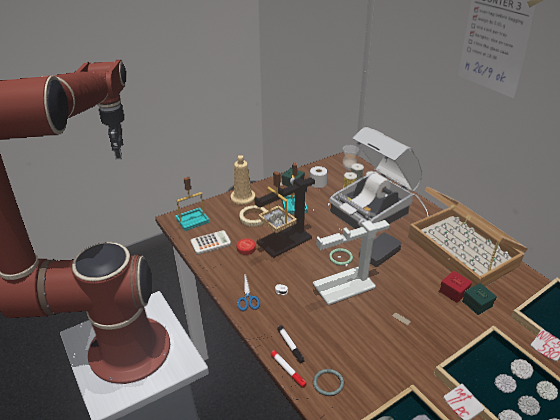

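View pics/top0.png

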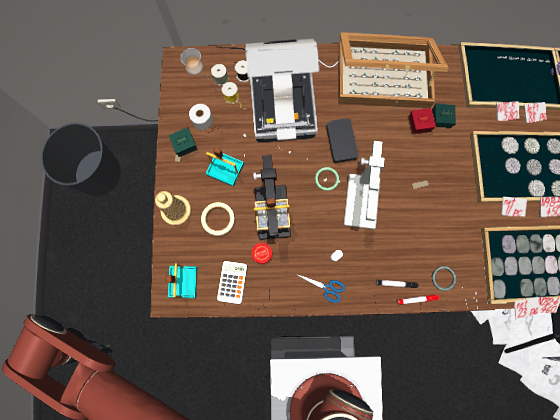

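The scene view shows the wooden tray on the black stand at about (280,210) and the white stand at (350,260). In the top view the black stand is near (270,205) and the white one near (365,190). Next, closer crops.

```bash
cat > h.py <<'E'
import numpy as np,cv2
from station import ctrl
def norm(c,uv):
    m=ctrl.camera_model(c); k=m["k1"]
    return m,cv2.undistortPoints(np.float64(uv).reshape(-1,1,2),m["mtx"],np.array([k,0,0,0,0.])).reshape(-1,2)
def plane(c,uv,z):
    m,p=norm(c,uv); R,t=m["R"],m["t"]; C=-R.T@t
    d=np.c_[p,np.ones(len(p))]@R
    return C+d*((z-C[2])/d[:,2])[:,None]
def cloud(c,D):
    v,u=np.mgrid[:D.shape[0],:D.shape[1]]
    m,p=norm(c,np.c_[u.ravel(),v.ravel()])
    z=D.ravel()[:,None]
    return ((np.c_[p,np.ones(len(p))]*z-m["t"])@m["R"]).reshape(*D.shape,3)
def proj(c,X):
    m=ctrl.camera_model(c);r,_=cv2.Rodrigues(m["R"])
    return cv2.projectPoints(np.float64(X).reshape(-1,1,3),r,m["t"],m["mtx"],np.array([m["k1"],0,0,0,0.]))[0].reshape(-1,2)
E
python3 - <<'E'
from h import *
a=cv2.imread("pics/top0.png")[135:255,235:395]; b=cv2.imread("pics/scene0.png")[155:315,225:425]
cv2.imwrite("pics/t0c.png",cv2.resize(a,None,fx=5,fy=5,interpolation=cv2.INTER_CUBIC)); cv2.imwrite("pics/s0c.png",cv2.resize(b,None,fx=3.75,fy=3.75,interpolation=cv2.INTER_CUBIC))
P=cloud("top",np.load("top0.npy")); 
im=cv2.imread("pics/top0.png").astype(int); g=im.mean(2)
for n,(u0,u1,v0,v1),m in(("black",(240,300,145,250),g<70),("white",(335,395,135,235),g>130)):
    S=P[v0:v1,u0:u1]; M=m[v0:v1,u0:u1]
    for lo,hi in((.006,.018),(.17,.197),(.197,.204),(.204,.22),(.22,.3)):
        k=M&(S[...,2]>lo)&(S[...,2]<hi); q=S[k]
        if len(q)>5: r=cv2.minAreaRect(np.float32(q[:,:2]*1000)); print(n,lo,hi,len(q),q.mean(0).round(4),np.round(r[0]),np.round(r[1]),round(r[2],1))
E
```

```text
black 0.006 0.018 252 [0.5745 0.1561 0.012 ] [621. 158.] [256. 118.] 15.0
black 0.17 0.197 56 [0.6125 0.1485 0.192 ] [583. 156.] [211.  85.] 17.7
black 0.197 0.204 68 [0.6014 0.151  0.2005] [586. 151.] [212.  39.] 1.3
black 0.204 0.22 68 [0.6175 0.1514 0.2076] [567. 150.] [176.  37.] 2.0
black 0.22 0.3 27 [0.5468 0.1451 0.2532] [547. 146.] [ 2. 18.] 3.5
white 0.006 0.018 1045 [ 0.6032 -0.1068  0.0121] [ 613. -101.] [138. 160.] 81.3
white 0.17 0.197 266 [ 0.6437 -0.1242  0.1938] [ 626. -112.] [ 51. 217.] 81.3
white 0.197 0.204 359 [ 0.6077 -0.1204  0.1999] [ 626. -111.] [ 55. 215.] 79.8
white 0.204 0.22 198 [ 0.6288 -0.1247  0.2081] [ 600. -119.] [ 40. 167.] 79.8
```

View pics/t0c.png

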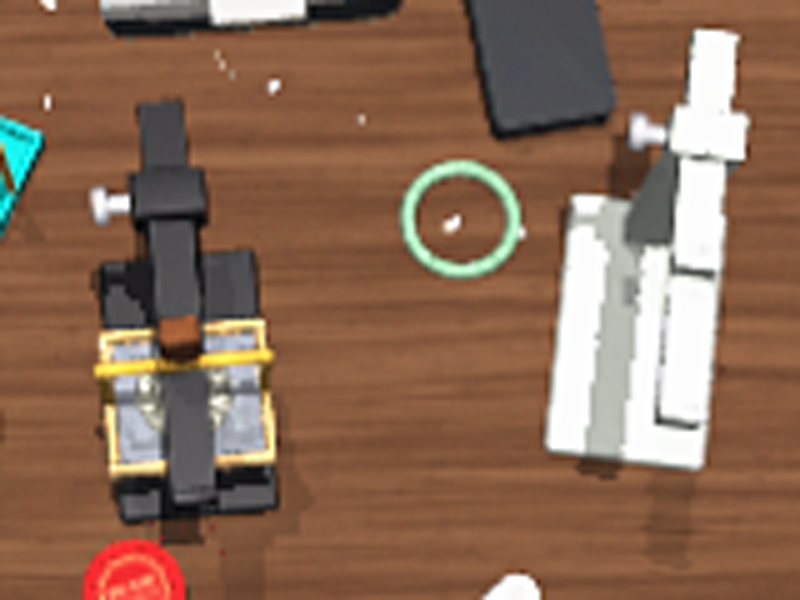

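View pics/s0c.png

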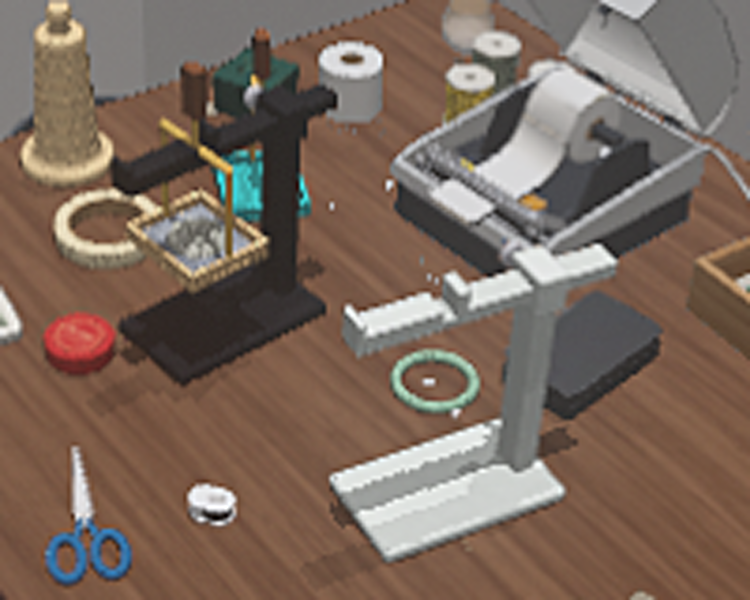

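The crops show the bar from about (254,209) to (290,206) in the top view, with the handle at (271,203). The white arm runs from its lip at (371,219) to its post clamp at (377,162), in full-image pixels. I'll turn these into positions.

Run:
```python
from h import *
full=lambda a:np.array(a)/5+[235,135]-.4
im=cv2.imread("pics/top0.png"); D=np.load("top0.npy"); P=cloud("top",D); g=im.astype(int).mean(2)
print("bar",plane("top",full([[95,371],[275,356]]),.195))
print("baseW front corners z12",plane("top",full([[548,450],[703,467]]),.012), "back-left",plane("top",full([[572,197]]),.012))
print("baseB front corners",plane("top",full([[122,520],[278,508]]),.012))
print("blackarm tip top L/R",plane("top",full([[172,498],[214,496]]),.21))
# per-row arm centre at z~.2
for n,us,th in(("W",(360,385),g>60),("B",(262,282),g<70)):
    pts=[]
    for v in range(165,236):
        S=P[v,us[0]:us[1]]; k=(S[:,2]>.185)&(S[:,2]<.22)&th[v,us[0]:us[1]]
        if k.sum()>=3: q=S[k]; pts.append([v,q[:,0].mean(),(q[:,1].min()+q[:,1].max())/2,np.ptp(q[:,1]),np.median(q[:,2])])
    pts=np.array(pts); print(n); print(pts[::3].round(3))
    k=(pts[:,3]<.027)&(pts[:,3]>.017); f=np.polyfit(pts[k,1],pts[k,2],1); print(f,np.degrees(np.arctan(f[0])))
# scene handle (brown) & bar
hs=cv2.imread("pics/scene0.png"); print("handle px scene", proj("scene",[[.56,.15,.248]]))
S=cloud("scene",np.load("scene0.npy"))[155+64//4:155+110//4,225+183//4:225+210//4]
q=S.reshape(-1,3);q=q[(q[:,2]>.21)&(q[:,2]<.29)]; print(len(q),q.mean(0),q.min(0),q.max(0))
T=P[195:215,262:282].reshape(-1,3);T=T[T[:,2]>.23];print(len(T),T.mean(0),T.min(0),T.max(0))
```

```text
bar [[0.54956989 0.1910691  0.195     ]
 [0.55601568 0.09811916 0.195     ]]
baseW front corners z12 [[ 0.53660887 -0.06594602  0.012     ]
 [ 0.5247934  -0.15839361  0.012     ]] back-left [[ 0.69257405 -0.08725914  0.012     ]]
baseB front corners [[0.49868555 0.18728584 0.012     ]
 [0.50443087 0.09516493 0.012     ]]
blackarm tip top L/R [[0.48038186 0.15149481 0.21      ]
 [0.48107643 0.1303414  0.21      ]]
W
[[ 1.65e+02  6.60e-01 -1.21e-01  5.60e-02  2.07e-01]
 [ 1.68e+02  6.55e-01 -1.33e-01  2.90e-02  1.97e-01]
 [ 1.71e+02  6.46e-01 -1.28e-01  2.20e-02  1.97e-01]
 [ 1.74e+02  6.38e-01 -1.28e-01  2.30e-02  1.95e-01]
 [ 1.77e+02  6.29e-01 -1.25e-01  2.10e-02  1.98e-01]
 [ 1.80e+02  6.22e-01 -1.24e-01  2.40e-02  1.95e-01]
 [ 1.83e+02  6.14e-01 -1.23e-01  2.50e-02  1.97e-01]
 [ 1.86e+02  6.02e-01 -1.20e-01  2.20e-02  2.13e-01]
 [ 1.89e+02  5.97e-01 -1.19e-01  2.10e-02  1.96e-01]
 [ 1.92e+02  5.90e-01 -1.18e-01  2.10e-02  1.92e-01]
 [ 1.95e+02  5.81e-01 -1.17e-01  2.40e-02  1.99e-01]
 [ 1.98e+02  5.73e-01 -1.15e-01  2.20e-02  2.00e-01]
 [ 2.01e+02  5.64e-01 -1.15e-01  2.30e-02  2.
[... 217 characters left out ...]
1]
 [ 2.16e+02  5.24e-01 -1.09e-01  2.40e-02  2.04e-01]
 [ 2.19e+02  5.17e-01 -1.08e-01  2.30e-02  1.99e-01]]
[-0.15731753 -0.02594155] -8.94035649217287
B
[[1.68e+02 6.56e-01 1.53e-01 2.10e-02 2.03e-01]
 [1.71e+02 6.47e-01 1.52e-01 3.40e-02 2.07e-01]
 [1.79e+02 6.28e-01 1.53e-01 3.10e-02 1.96e-01]
 [2.09e+02 5.48e-01 1.51e-01 1.10e-02 1.99e-01]
 [2.34e+02 4.80e-01 1.40e-01 2.30e-02 2.12e-01]]
[0.07224802 0.10545258] 4.132326669458768
handle px scene [[277.65001323 176.53047491]]
40 [0.54606387 0.1452671  0.25531916] [0.5434362  0.13514939 0.23645734] [0.55162513 0.15581857 0.27024754]
71 [0.54751859 0.14477748 0.27911547] [0.30178787 0.11597458 0.2330512 ] [0.56035679 0.15456989 1.35113597]
```

```bash
cat >> h.py <<'E'
from scipy.spatial.transform import Rotation as Ro
def go(pos,yaw,n=None):
    "row numbers to TCP pos, pointing down, tool y at yaw degrees from world x"
    o=ctrl.get_obs(); R0=Ro.from_rotvec(o["tool_rot"]); a=np.radians(yaw)
    y=np.array([np.cos(a),np.sin(a),0]); z=np.array([0,0,-1.]); R1=Ro.from_matrix(np.c_[np.cross(y,z),y,z])
    r=np.r_[R0.inv().apply(np.array(pos)-o["tool_pos"])/.6,(R0.inv()*R1).as_rotvec()/(np.pi/2)]
    print("t",round(o["t"],2),"pos",o["tool_pos"].round(4),"F",o["contact_force"].round(2),"row",r.round(4)); return r
E
python3 -c "
from h import *
go([.553,.1445,.40],3.8); go([.216,.586,.40],69.7)"
```

```text
t 0.1 pos [0.2163 0.5859 0.3028] F [0.03 1.51 0.46] row [-7.812e-01 -4.960e-01 -1.613e-01 -1.100e-03  6.000e-04  7.325e-01]
t 0.1 pos [0.2163 0.5859 0.3028] F [0.03 1.51 0.46] row [ 6.00e-04 -3.00e-04 -1.62e-01 -1.20e-03 -1.00e-04  3.00e-04]
```

Call:
{"fn": "apply_moves", "kwargs": {
  "rows": [0,0,-0.08,0,0,0,0,0,-0.16,0,0,0,-0.04,-0.025,-0.16,0,0,0.04,-0.09,-0.057,-0.16,0,0,0.08,-0.14,-0.089,-0.16,0,0,0.13,-0.19,-0.12,-0.16,0,0,0.18,-0.24,-0.152,-0.16,0,0,0.225,-0.29,-0.184,-0.16,0,0,0.27,-0.34,-0.216,-0.16,0,0,0.32,-0.39,-0.248,-0.16,0,0,0.365,-0.44,-0.28,-0.16,0,0,0.41,-0.49,-0.31,-0.16,0,0,0.46,-0.54,-0.343,-0.16,0,0,0.505,-0.59,-0.375,-0.16,0,0,0.55,-0.64,-0.406,-0.16,0,0,0.6,-0.69,-0.438,-0.16,0,0,0.645,-0.73,-0.463,-0.16,0,0,0.685,-0.765,-0.486,-0.16,0,0,0.72,-0.781,-0.496,-0.16,0,0,0.7325,-0.781,-0.496,-0.16,0,0,0.7325],
  "grip": 1
}}

```text
t: 2.1
tool_pos: [0.5533, 0.144, 0.3992]
tool_rot: [-2.147, -2.292, 0.001]
contact_force: [-0.3, -0.5, -0.2]
opening: 0.0853
grip_force: 0.0
```

Run:
```python
from h import *
im,d=ctrl.get_image("scene"); a=im[120:270,200:400]; cv2.imwrite("pics/s1.png",cv2.resize(a,None,fx=4,fy=4,interpolation=cv2.INTER_CUBIC))
print(proj("scene",[[.553,.1445,.271]]))
go([.553,.1445,.302],3.8)
```

```text
[[276.58456044 171.33434995]]
t 2.15 pos [0.5529 0.1448 0.3994] F [0.16 0.15 0.16] row [-6.000e-04  4.000e-04  1.623e-01 -8.000e-04 -3.000e-04  1.000e-04]
```

View pics/s1.png

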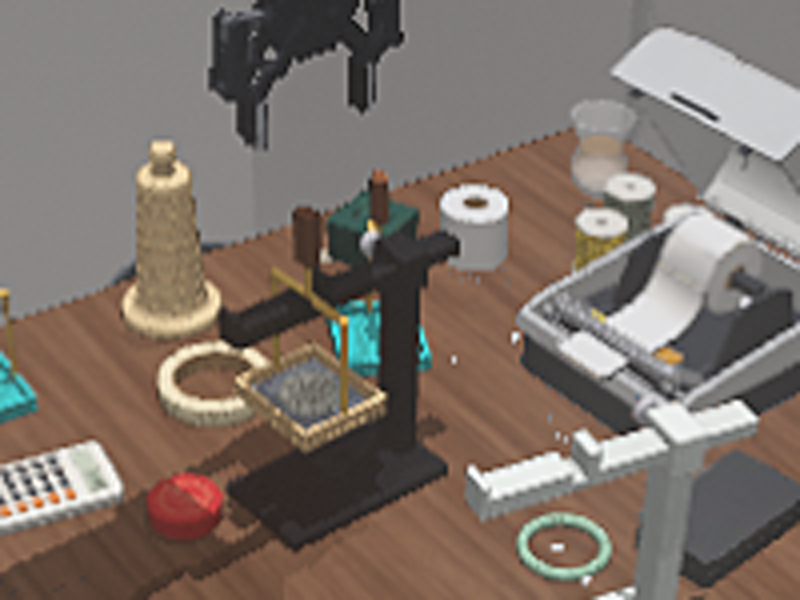

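The gripper is centred above the handle, whose top is at about (307,207) in the crop and matches the prediction. Descending to grasp.

Call:
{"fn": "apply_moves", "kwargs": {
  "rows": [0,0,0.03,0,0,0,0,0,0.06,0,0,0,0,0,0.09,0,0,0,0,0,0.115,0,0,0,0,0,0.135,0,0,0,0,0,0.15,0,0,0,0,0,0.16,0,0,0,0,0,0.16,0,0,0]
}}

```text
t: 2.95
tool_pos: [0.5528, 0.1448, 0.303]
tool_rot: [-2.146, -2.293, 0.001]
contact_force: [-0.9, -0.8, 0.6]
opening: 0.0853
grip_force: 0.0
```

Call:
{"fn": "apply_moves", "kwargs": {
  "rows": [0,0,0,0,0,0,0,0,0,0,0,0,0,0,0,0,0,0,0,0,0,0,0,0,0,0,0,0,0,0,0,0,0,0,0,0,0,0,0,0,0,0,0,0,0,0,0,0,0,0,0,0,0,0,0,0,0,0,0,0,0,0,0,0,0,0,0,0,0,0,0,0],
  "grip": 0,
  "grip_force": 50
}}

```text
t: 4.15
tool_pos: [0.5531, 0.1448, 0.3043]
tool_rot: [2.146, 2.294, 0.0]
contact_force: [-2.0, -0.3, 4.6]
opening: 0.0132
grip_force: 51.3
```

Call:
{"fn": "apply_moves", "kwargs": {
  "rows": [0,0,-0.004,0,0,0,0,0,-0.01,0,0,0,0,0,-0.016,0,0,0,0,0,-0.022,0,0,0,0,0,-0.028,0,0,0,0,0,-0.034,0,0,0,0,0,-0.04,0,0,0,0,0,-0.046,0,0,0,0,0,-0.052,0,0,0,0,0,-0.056,0,0,0,0,0,-0.058,0,0,0,0,0,-0.058,0,0,0,0,0,-0.058,0,0,0]
}}

```text
t: 5.45
tool_pos: [0.5529, 0.1447, 0.3385]
tool_rot: [-2.146, -2.294, 0.0]
contact_force: [-0.4, -0.1, -2.2]
opening: 0.0134
grip_force: 50.3
```

Run:
```python
from h import *
im,d=ctrl.get_image("scene"); a=im[120:270,200:400]; cv2.imwrite("pics/s2.png",cv2.resize(a,None,fx=4,fy=4,interpolation=cv2.INTER_CUBIC))
p=ctrl.get_obs()["tool_pos"]; c,s=np.cos(np.radians(3.8)),np.sin(np.radians(3.8))
go(p-.13*np.array([c,s,0]),3.8)
```

```text
t 5.5 pos [0.5529 0.1448 0.3385] F [ 0.15  1.   -4.18] row [ 0.000e+00 -2.167e-01  1.000e-04 -3.000e-04  0.000e+00  1.000e-04]
```

View pics/s2.png

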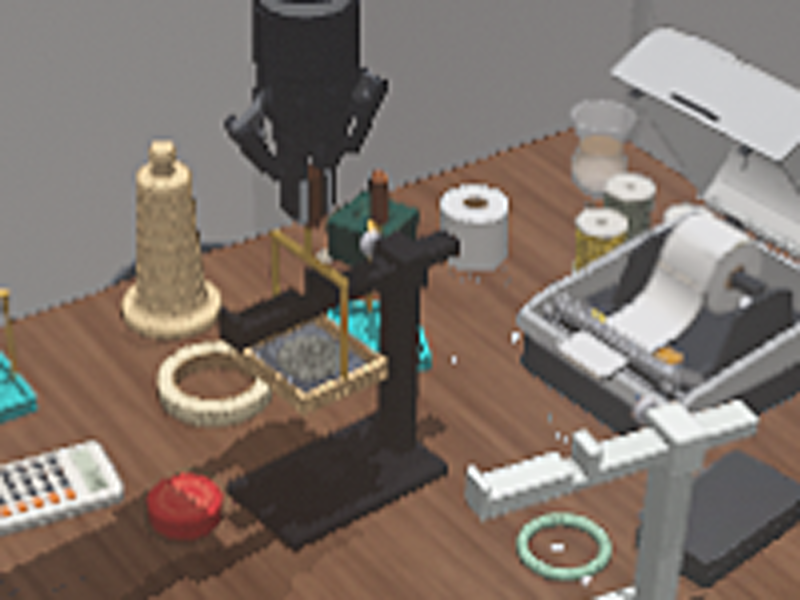

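The tray is lifted clear and level with the disc in it; the bar now shows at about (275,235)–(345,285) in the crop. Backing off along the arm.

Call:
{"fn": "apply_moves", "kwargs": {
  "rows": [0,-0.004,0,0,0,0,0,-0.012,0,0,0,0,0,-0.024,0,0,0,0,0,-0.038,0,0,0,0,0,-0.054,0,0,0,0,0,-0.07,0,0,0,0,0,-0.086,0,0,0,0,0,-0.102,0,0,0,0,0,-0.118,0,0,0,0,0,-0.134,0,0,0,0,0,-0.15,0,0,0,0,0,-0.166,0,0,0,0,0,-0.18,0,0,0,0,0,-0.192,0,0,0,0,0,-0.202,0,0,0,0,0,-0.21,0,0,0,0,0,-0.215,0,0,0,0,0,-0.217,0,0,0,0,0,-0.217,0,0,0]
}}

```text
validation failed for argument at $.ro...
```

Run:
```python
from h import *
go([.4615,-.1024,.345],-8.2)
```

```text
t 5.5 pos [0.5529 0.1448 0.3385] F [ 0.15  1.   -4.18] row [-4.009e-01 -1.794e-01 -1.080e-02 -3.000e-04  0.000e+00  1.334e-01]
```

Call:
{"fn": "apply_moves", "kwargs": {
  "rows": [0,-0.004,0,0,0,0,0,-0.012,0,0,0,0,0,-0.024,0,0,0,0,0,-0.038,0,0,0,0,0,-0.054,0,0,0,0,0,-0.07,0,0,0,0,0,-0.086,0,0,0,0,0,-0.102,0,0,0,0,0,-0.118,0,0,0,0,0,-0.134,0,0,0,0,0,-0.15,0,0,0,0,0,-0.166,0,0,0,0,0,-0.18,0,0,0,0,0,-0.192,0,0,0,0,0,-0.202,0,0,0,0,0,-0.21,0,0,0,0,0,-0.215,0,0,0,0,0,-0.217,0,0,0,0,0,-0.217,0,0,0,0]
}}

```text
t: 7.4
tool_pos: [0.4231, 0.1361, 0.3387]
tool_rot: [2.146, 2.294, 0.0]
contact_force: [0.4, 0.2, -2.3]
opening: 0.0135
grip_force: 50.3
```

Run:
```python
from h import *
go([.4615,-.1024,.345],-8.2)
```

```text
t 7.4 pos [0.4231 0.1361 0.3387] F [ 0.41  0.18 -2.34] row [-4.009e-01  3.750e-02 -1.040e-02  1.000e-04 -0.000e+00  1.333e-01]
```

Call:
{"fn": "apply_moves", "kwargs": {
  "rows": [-0.003,0,-0.0001,0,0,0.001,-0.011,0.001,-0.0003,0,0,0.004,-0.024,0.002,-0.0006,0,0,0.008,-0.042,0.004,-0.001,0,0,0.014,-0.063,0.006,-0.0016,0,0,0.021,-0.087,0.008,-0.0022,0,0,0.029,-0.113,0.0105,-0.003,0,0,0.0375,-0.141,0.013,-0.0037,0,0,0.047,-0.17,0.016,-0.0044,0,0,0.0565,-0.2,0.019,-0.0052,0,0,0.0665,-0.23,0.0215,-0.006,0,0,0.0765,-0.26,0.0245,-0.0067,0,0,0.0865,-0.288,0.027,-0.0074,0,0,0.096,-0.314,0.0295,-0.0081,0,0,0.1045,-0.338,0.0317,-0.0088,0,0,0.1125,-0.359,0.0336,-0.0093,0,0,0.1195,-0.377,0.0353,-0.0098,0,0,0.1255,-0.39,0.0365,-0.0101,0,0,0.13,-0.398,0.0373,-0.0103,0,0,0.1325,-0.401,0.0375,-0.0104,0,0,0.1333]
}}

```text
t: 9.4
tool_pos: [0.4616, -0.1028, 0.3449]
tool_rot: [-2.375, -2.056, 0.0]
contact_force: [0.3, 1.1, -3.3]
opening: 0.0134
grip_force: 50.3
```

Call:
{"fn": "apply_moves", "kwargs": {
  "rows": [0,0,0,0,0,0,0,0,0,0,0,0,0,0,0,0,0,0]
}}

```text
t: 9.7
tool_pos: [0.4615, -0.1021, 0.345]
tool_rot: [-2.374, -2.058, -0.0]
contact_force: [-0.0, 0.8, -2.5]
opening: 0.0135
grip_force: 50.2
```

Run:
```python
from h import *
im,d=ctrl.get_image("top"); cv2.imwrite("pics/t3f.png",im)
im2,d2=ctrl.get_image("scene"); cv2.imwrite("pics/s3f.png",im2)
a=cv2.resize(im[150:270,330:410],None,fx=4.5,fy=4.5,interpolation=cv2.INTER_CUBIC)
b=cv2.resize(im2[150:270,270:370],None,fx=4.3,fy=4.5,interpolation=cv2.INTER_CUBIC)
cv2.imwrite("pics/c3.png",np.hstack([a,b]))
a=np.radians(-8.2);e=np.array([np.cos(a),np.sin(a),0]);O=np.array([.610,-.1233,0])
p=ctrl.get_obs()["tool_pos"]; print("stand xy",(p-O)@e,(p-O)@[-e[1],e[0],0])
q=O+e*-.066;q[2]=.345;go(q,-8.2)
```

```text
stand xy -0.15000854100593253 -0.0002761926637211837
t 9.8 pos [ 0.4615 -0.1022  0.345 ] F [ 0.47  0.16 -2.74] row [ 4.0e-04  1.4e-01 -1.0e-04  0.0e+00 -0.0e+00  4.0e-04]
```

View pics/c3.png

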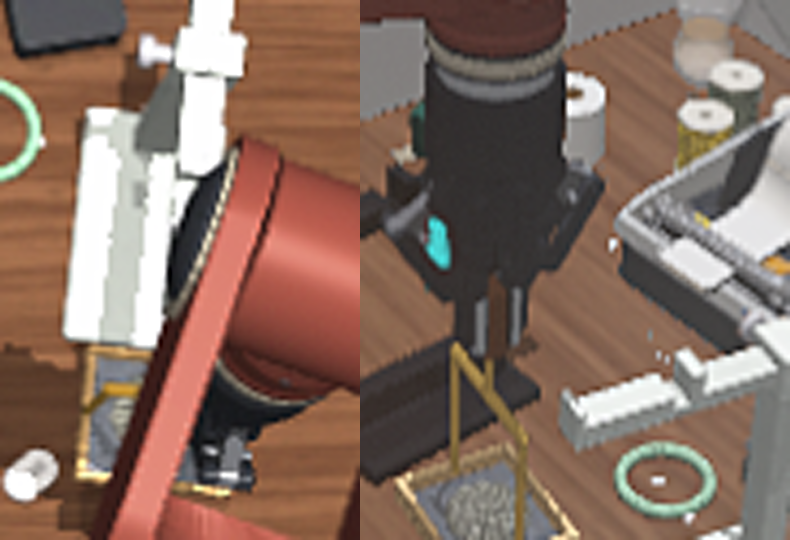

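The tray is level in the air with the disc in it, just in front of the white arm, whose lip is at (575,415) in the right half of the crop and whose stop is at (690,365). Moving over the flat.

Call:
{"fn": "apply_moves", "kwargs": {
  "rows": [0,0.003,0,0,0,0,0,0.01,0,0,0,0,0,0.02,0,0,0,0,0,0.034,0,0,0,0,0,0.05,0,0,0,0,0,0.066,0,0,0,0,0,0.082,0,0,0,0,0,0.098,0,0,0,0,0,0.112,0,0,0,0,0,0.124,0,0,0,0,0,0.133,0,0,0,0,0,0.138,0,0,0,0,0,0.14,0,0,0,0,0,0.14,0,0,0,0]
}}

```text
t: 11.2
tool_pos: [0.5446, -0.1144, 0.3449]
tool_rot: [-2.374, -2.057, 0.0]
contact_force: [-0.5, 0.3, -2.5]
opening: 0.0131
grip_force: 50.2
```

Call:
{"fn": "apply_moves", "kwargs": {
  "rows": [0,0,0.004,0,0,0,0,0,0.01,0,0,0,0,0,0.016,0,0,0,0,0,0.022,0,0,0,0,0,0.028,0,0,0,0,0,0.033,0,0,0,0,0,0.037,0,0,0,0,0,0.04,0,0,0,0,0,0.042,0,0,0,0,0,0.042,0,0,0,0,0,0.042,0,0,0,0,0,0.042,0,0,0]
}}

```text
t: 12.4
tool_pos: [0.5447, -0.1145, 0.32]
tool_rot: [2.374, 2.057, 0.0]
contact_force: [-0.3, 0.7, -3.3]
opening: 0.0136
grip_force: 50.3
```

```bash
cat > s.py <<'E'
from h import *
o=ctrl.get_obs();a=np.radians(-8.2);e=np.array([np.cos(a),np.sin(a),0]);O=np.array([.610,-.1233,0])
p=o["tool_pos"];F=o["contact_force"];n=np.array([-e[1],e[0],0])
print("t",o["t"],"stand x,y,barz",((p-O)@e*1e3).round(1),((p-O)@n*1e3).round(1),((p[2]-.109)*1e3).round(1),"F x,y,z",(F@e).round(1),(F@n).round(1),F[2].round(1),"M",o["wrist_torque"].round(2))
E
python3 s.py
```

```text
t 12.4 stand x,y,barz -65.9 -0.6 211.0 F x,y,z -0.4 0.6 -3.3 M [ 0.   -0.03  0.03]
```

Call:
{"fn": "apply_moves", "kwargs": {
  "rows": [0,0,0.002,0,0,0,0,0,0.004,0,0,0,0,0,0.006,0,0,0,0,0,0.008,0,0,0,0,0,0.0085,0,0,0,0,0,0.0085,0,0,0,0,0,0.0085,0,0,0]
}}

```text
t: 13.1
tool_pos: [0.5447, -0.1144, 0.3147]
tool_rot: [2.374, 2.057, 0.0]
contact_force: [0.3, -0.6, -4.4]
opening: 0.0132
grip_force: 50.3
```

Call:
{"fn": "apply_moves", "kwargs": {
  "rows": [0,0,0.001,0,0,0,0,0,0.0017,0,0,0,0,0,0.0017,0,0,0]
}}

```text
t: 13.4
tool_pos: [0.5446, -0.1144, 0.3135]
tool_rot: [-2.374, -2.057, 0.0]
contact_force: [-0.2, 0.1, -3.5]
opening: 0.0136
grip_force: 50.3
```

```bash
python3 s.py
```

```text
t 13.4 stand x,y,barz -66.0 -0.5 204.5 F x,y,z -0.2 0.1 -3.5 M [ 0.02 -0.04  0.  ]
```

Call:
{"fn": "apply_moves", "kwargs": {
  "rows": [0,0,0.001,0,0,0,0,0,0.0015,0,0,0,0,0,0.0015,0,0,0]
}}

```text
t: 13.7
tool_pos: [0.5447, -0.1144, 0.3134]
tool_rot: [2.374, 2.057, 0.0]
contact_force: [-1.6, 0.9, 1.3]
opening: 0.0133
grip_force: 50.8
```

Call:
{"fn": "apply_moves", "kwargs": {
  "rows": [0,0,0.0005,0,0,0,0,0,0.001,0,0,0,0,0,0.001,0,0,0]
}}

```text
t: 14.0
tool_pos: [0.5447, -0.1144, 0.3133]
tool_rot: [2.374, 2.057, 0.001]
contact_force: [-4.3, 0.8, 6.1]
opening: 0.0131
grip_force: 51.5
```

```bash
python3 s.py
```

```text
t 14.0 stand x,y,barz -65.9 -0.5 204.3 F x,y,z -4.3 0.2 6.1 M [0.22 0.79 0.04]
```

Call:
{"fn": "apply_moves", "kwargs": {
  "rows": [0,0,-0.0015,0,0,0,0,0,-0.0015,0,0,0,0,0.001,-0.0015,0,0,0,0,0.0025,-0.0015,0,0,0,0,0.0045,-0.0015,0,0,0,0,0.007,-0.0015,0,0,0,0,0.0095,-0.0015,0,0,0,0,0.012,-0.0015,0,0,0,0,0.0145,-0.0015,0,0,0,0,0.017,-0.0015,0,0,0,0,0.0195,-0.0015,0,0,0,0,0.022,-0.0015,0,0,0,0,0.0245,-0.0015,0,0,0,0,0.027,-0.0015,0,0,0,0,0.0295,-0.0015,0,0,0,0,0.0315,-0.0015,0,0,0,0,0.033,-0.0015,0,0,0,0,0.033,-0.0015,0,0,0]
}}

```text
t: 15.8
tool_pos: [0.5638, -0.1173, 0.3133]
tool_rot: [-2.374, -2.056, 0.002]
contact_force: [-5.2, 1.3, 5.7]
opening: 0.0134
grip_force: 51.4
```

```bash
python3 s.py
```

```text
t 15.8 stand x,y,barz -46.6 -0.7 204.3 F x,y,z -5.4 0.5 5.7 M [ 0.13  1.19 -0.03]
```

Call:
{"fn": "apply_moves", "kwargs": {
  "rows": [0,0,-0.001,0,0,0,0,0,-0.001,0,0,0,0,0,-0.001,0,0,0]
}}

```text
t: 16.1
tool_pos: [0.564, -0.1173, 0.3133]
tool_rot: [-2.374, -2.057, 0.001]
contact_force: [-4.0, -0.3, 3.0]
opening: 0.0136
grip_force: 51.0
```

```bash
python3 s.py
```

```text
t 16.1 stand x,y,barz -46.3 -0.6 204.3 F x,y,z -3.9 -0.9 3.0 M [0.07 0.81 0.01]
```

Call:
{"fn": "apply_moves", "kwargs": {
  "rows": [0,0,-0.0007,0,0,0,0,0.001,-0.0007,0,0,0,0,0.0025,-0.0007,0,0,0,0,0.004,-0.0007,0,0,0,0,0.006,-0.0008,0,0,0,0,0.008,-0.0008,0,0,0,0,0.01,-0.0009,0,0,0,0,0.012,-0.001,0,0,0,0,0.0135,-0.001,0,0,0,0,0.015,-0.001,0,0,0,0,0.015,-0.001,0,0,0]
}}

```text
t: 17.2
tool_pos: [0.5733, -0.1186, 0.3142]
tool_rot: [2.374, 2.057, 0.0]
contact_force: [-0.9, -0.0, -2.9]
opening: 0.0135
grip_force: 50.2
```

```bash
python3 s.py
```

```text
t 17.2 stand x,y,barz -37.0 -0.5 205.2 F x,y,z -0.9 -0.2 -2.9 M [ 0.05 -0.02  0.04]
```

Call:
{"fn": "apply_moves", "kwargs": {
  "rows": [0,0,0.001,0,0,0,0,0,0.0018,0,0,0,0,0.001,0.0018,0,0,0,0,0.0025,0.0018,0,0,0,0,0.004,0.0018,0,0,0,0,0.0055,0.0018,0,0,0,0,0.007,0.0018,0,0,0,0,0.0085,0.0018,0,0,0,0,0.01,0.0018,0,0,0,0,0.01,0.0018,0,0,0]
}}

```text
t: 18.2
tool_pos: [0.5792, -0.1194, 0.3134]
tool_rot: [2.374, 2.057, 0.0]
contact_force: [-1.7, -0.0, 1.4]
opening: 0.0134
grip_force: 50.7
```

```bash
python3 s.py
```

```text
t 18.2 stand x,y,barz -31.0 -0.5 204.4 F x,y,z -1.7 -0.2 1.4 M [0.07 0.35 0.03]
```

Call:
{"fn": "apply_moves", "kwargs": {
  "rows": [0,0.001,0,0,0,0,0,0.002,0,0,0,0,0,0.003,0,0,0,0,0,0.004,0,0,0,0,0,0.005,0,0,0,0,0,0.006,0,0,0,0,0,0.007,0,0,0,0,0,0.008,0,0,0,0,0,0.009,0,0,0,0,0,0.01,0,0,0,0,0,0.01,0,0,0,0]
}}

```text
t: 19.3
tool_pos: [0.5854, -0.1203, 0.3127]
tool_rot: [2.374, 2.057, 0.001]
contact_force: [1.0, 0.1, -2.2]
opening: 0.0137
grip_force: 50.5
```

```bash
python3 s.py
```

```text
t 19.3 stand x,y,barz -24.8 -0.5 203.7 F x,y,z 0.9 0.3 -2.2 M [-0.02 -0.13  0.01]
```

Call:
{"fn": "apply_moves", "kwargs": {
  "rows": [0,0.001,0,0,0,0,0,0.002,0,0,0,0,0,0.003,0,0,0,0,0,0.004,0,0,0,0,0,0.005,0,0,0,0,0,0.006,0,0,0,0,0,0.006,0,0,0,0]
}}

```text
t: 20.0
tool_pos: [0.5886, -0.1208, 0.3131]
tool_rot: [-2.374, -2.057, 0.0]
contact_force: [0.3, 0.3, -2.8]
opening: 0.0137
grip_force: 50.3
```

Call:
{"fn": "apply_moves", "kwargs": {
  "rows": [0,0.001,0,0,0,0,0,0.0015,0,0,0,0,0,0.0015,0,0,0,0]
}}

```text
t: 20.3
tool_pos: [0.5895, -0.1209, 0.3132]
tool_rot: [2.374, 2.057, 0.0]
contact_force: [1.1, 0.0, -2.5]
opening: 0.0135
grip_force: 50.2
```

```bash
python3 s.py
```

```text
t 20.3 stand x,y,barz -20.6 -0.6 204.2 F x,y,z 1.1 0.2 -2.5 M [ 0.03  0.03 -0.  ]
```

Call:
{"fn": "apply_moves", "kwargs": {
  "rows": [0,0.0008,0,0,0,0,0,0.0015,0,0,0,0,0,0.0015,0,0,0,0]
}}

```text
t: 20.6
tool_pos: [0.5904, -0.121, 0.3131]
tool_rot: [-2.374, -2.057, 0.0]
contact_force: [-0.7, 0.0, -3.4]
opening: 0.0137
grip_force: 50.3
```

Call:
{"fn": "apply_moves", "kwargs": {
  "rows": [0,0.0008,0,0,0,0,0,0.0015,0,0,0,0,0,0.0015,0,0,0,0]
}}

```text
t: 20.9
tool_pos: [0.591, -0.1211, 0.3131]
tool_rot: [-2.374, -2.056, 0.001]
contact_force: [-1.8, 0.9, -1.3]
opening: 0.0137
grip_force: 50.4
```

```bash
python3 s.py
```

```text
t 20.9 stand x,y,barz -19.1 -0.5 204.1 F x,y,z -1.9 0.6 -1.3 M [ 0.05  0.49 -0.  ]
```

Call:
{"fn": "apply_moves", "kwargs": {
  "rows": [0,0.0005,0,0,0,0,0,0.001,0,0,0,0,0,0.001,0,0,0,0]
}}

```text
t: 21.2
tool_pos: [0.5912, -0.1211, 0.3131]
tool_rot: [-2.373, -2.056, 0.003]
contact_force: [-5.8, 0.4, 0.3]
opening: 0.0134
grip_force: 50.5
```

```bash
python3 s.py
```

```text
t 21.2 stand x,y,barz -18.9 -0.5 204.1 F x,y,z -5.8 -0.4 0.3 M [ 0.16  1.06 -0.03]
```

The stop was felt at stand x ≈ −19 mm. Easing back to the notch's middle and lowering.

Call:
{"fn": "apply_moves", "kwargs": {
  "rows": [0,-0.0015,0,0,0,0,0,-0.003,0,0,0,0,0,-0.0032,0,0,0,0,0,-0.0032,0.001,0,0,0,0,-0.0032,0.0025,0,0,0,0,-0.0032,0.004,0,0,0,0,-0.0032,0.005,0,0,0,0,-0.0032,0.005,0,0,0]
}}

```text
t: 22.0
tool_pos: [0.5899, -0.121, 0.3099]
tool_rot: [-2.374, -2.057, 0.0]
contact_force: [0.8, -0.8, -2.9]
opening: 0.0135
grip_force: 50.3
```

```bash
python3 s.py
```

```text
t 22.0 stand x,y,barz -20.2 -0.5 200.9 F x,y,z 0.9 -0.7 -2.9 M [ 0.02 -0.06  0.03]
```

Call:
{"fn": "apply_moves", "kwargs": {
  "rows": [0,0,0.0012,0,0,0,0,0,0.0024,0,0,0,0,0,0.0036,0,0,0,0,0,0.0048,0,0,0,0,0,0.006,0,0,0,0,0,0.0072,0,0,0,0,0,0.0082,0,0,0,0,0,0.0082,0,0,0]
}}

```text
t: 22.8
tool_pos: [0.5899, -0.1209, 0.3051]
tool_rot: [-2.374, -2.057, 0.0]
contact_force: [-0.2, 0.4, -3.8]
opening: 0.0133
grip_force: 50.3
```

Call:
{"fn": "apply_moves", "kwargs": {
  "rows": [0,0,0.001,0,0,0,0,0,0.0015,0,0,0,0,0,0.0015,0,0,0]
}}

```text
t: 23.1
tool_pos: [0.59, -0.121, 0.3044]
tool_rot: [2.374, 2.057, 0.0]
contact_force: [0.2, 0.3, -2.4]
opening: 0.0135
grip_force: 50.3
```

```bash
python3 s.py
```

```text
t 23.1 stand x,y,barz -20.2 -0.6 195.4 F x,y,z 0.2 0.3 -2.4 M [0.   0.05 0.  ]
```

Call:
{"fn": "apply_moves", "kwargs": {
  "rows": [0,0,0.0005,0,0,0,0,0,0.001,0,0,0,0,0,0.001,0,0,0]
}}

```text
t: 23.4
tool_pos: [0.59, -0.121, 0.3043]
tool_rot: [2.374, 2.057, 0.0]
contact_force: [-0.5, 0.5, 1.4]
opening: 0.0134
grip_force: 50.7
```

```bash
python3 s.py
```

```text
t 23.4 stand x,y,barz -20.1 -0.6 195.3 F x,y,z -0.6 0.4 1.4 M [0.14 0.28 0.01]
```

The bar is seated at z ≈ 195 mm. Releasing gently.

Call:
{"fn": "apply_moves", "kwargs": {
  "rows": [0,0,0,0,0,0,0,0,0,0,0,0,0,0,0,0,0,0,0,0,0,0,0,0],
  "grip_force": 20
}}

```text
t: 23.8
tool_pos: [0.59, -0.121, 0.3043]
tool_rot: [2.374, 2.057, 0.0]
contact_force: [-2.0, 0.0, 2.5]
opening: 0.0133
grip_force: 51.1
```

Call:
{"fn": "apply_moves", "kwargs": {
  "rows": [0,0,0,0,0,0,0,0,0,0,0,0,0,0,0,0,0,0,0,0,0,0,0,0,0,0,0,0,0,0,0,0,0,0,0,0,0,0,0,0,0,0,0,0,0,0,0,0],
  "grip": 0.7
}}

```text
t: 24.6
tool_pos: [0.59, -0.121, 0.3038]
tool_rot: [2.374, 2.057, 0.0]
contact_force: [1.1, -0.8, 0.1]
opening: 0.06
grip_force: 0.0
```

Call:
{"fn": "apply_moves", "kwargs": {
  "rows": [0,0,-0.01,0,0,0,0,0,-0.03,0,0,0,0,0,-0.055,0,0,0,0,0,-0.08,0,0,0,0,0,-0.11,0,0,0,0,0,-0.14,0,0,0,0,0,-0.17,0,0,0,0,0,-0.19,0,0,0,0,0,-0.2,0,0,0,0,0,-0.2,0,0,0]
}}

```text
t: 25.6
tool_pos: [0.5901, -0.121, 0.4249]
tool_rot: [2.373, 2.056, 0.001]
contact_force: [-0.4, -1.2, 0.8]
opening: 0.0597
grip_force: 0.0
```

```bash
python3 s.py
python3 - <<'E'
from h import *
im,d=ctrl.get_image("scene"); cv2.imwrite("pics/s4.png",cv2.resize(im[130:290,250:450],None,fx=3.75,fy=3.75,interpolation=cv2.INTER_CUBIC))
E
```

```text
t 25.6 stand x,y,barz -20.0 -0.6 315.9 F x,y,z -0.2 -1.3 0.8 M [ 0.04  0.05 -0.03]
```

View pics/s4.png

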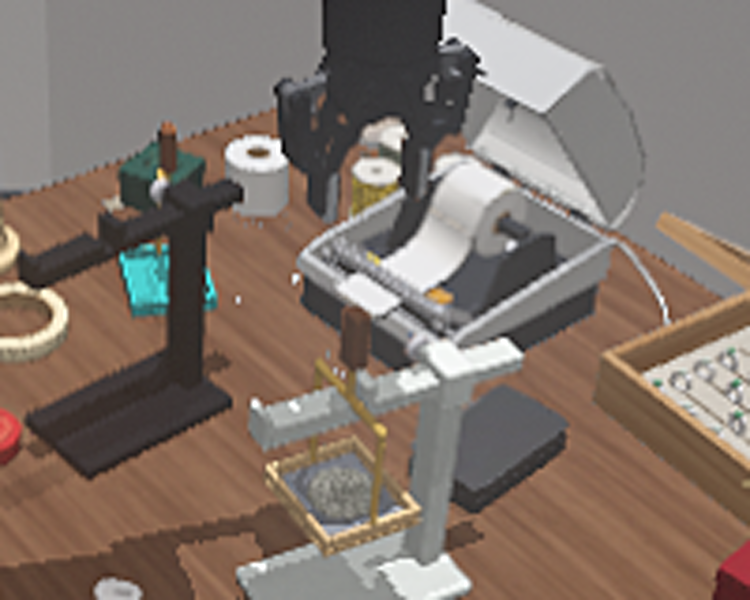

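The tray hangs level in the white notch, bar at (320,365)–(380,430) in the crop, with the disc inside and the gripper clear above. Handing in.

```bash
python3 -c "
from station import ctrl
print(ctrl.finish_job())"
```

```text
the job is handed in; nothing more can be done
None
```

The tray, with the jade disc in it, hangs level in the white stand's notch: I felt the stop, let the bar down into the notch, let go with the gripper clear, and handed the job in at about 26 s; the bar pressed the flat with roughly 9 N at first, before I eased it off.

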